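# Find the full calibration cell by feel and load it

### The arm

A 6-joint arm with a two-finger parallel gripper is mounted at the origin on the work surface. World frame = base frame: x ahead of the robot, y to its left, z up, the work surface at z = 0. Lengths are in m, angles in rad, forces in N, time in s.
With the tool pointing down it reaches from about 0.35 to 0.975 m from the base axis. Payload 4.9 kg.
Tool frame: the origin (TCP) lies midway between the tips of the shut fingers; the grasp point (between the pads) lies 19 mm behind it; z points along the fingers, y is the direction in which the jaws open and shut (so a half turn about z gives the same grasp; the last joint's range is limited). The gripper opens to 85 mm and grips with 20 to 120 N. Pads are 22 mm wide; open, the fingers measure 114 mm over their backs; the gripper's body (76 mm by 85 mm) begins 54 mm behind the grasp point. The pads swing forward as they close: fully open they stand 13 mm farther back than shut.
Start: joints at [1.141, 0.053, 1.613, -0, 1.476, -0.119], TCP at [0.191, 0.595, 0.231] pointing down, gripper open.
Joint ranges: [-3.01, 3.01], [-1.01, 2.22], [0.06, 2.58], [-1.02, 4.17], [0.09, 2.62], [-3.14, 3.14]. Speed limits (rad/s): [2.57, 2.57, 3.14, 3.14, 3.14, 3.14].

### API

Orientations are given as a unit quaternion [w, x, y, z].
In Python, from plant import manip, cams gives the robot as it stands.
- The arm moves only by the tool jog_arm, never from a script. Its argument "targets" is a list of rows, each a list of 4 numbers: the shift along the tool's x, y, z in m, then the turn about the tool's z in degrees. A call has 1 to 5 rows; each row is the pose to reach, as a shift and turn from the pose commanded when the call began, along the tool's axes at that moment; what a row does not reach only later rows make up. A row lasts 1/12 s, in which the tool goes at most 41.7 mm and 7.16 degrees, less where a joint would pass 70% of its speed; a pose out of reach is approached as far as the arm can. A call with a gripper value outside its range is refused whole. "fingers" is the opening, from 0 (shut) to 1 (fully open), set as the call begins (left out, the last holds). The fingers move at their own pace and stop on an object; the grip force is fixed at half the most. Time passes only in rows, so rows that repeat a pose let the fingers close. It gives the time, the measured TCP pose, the force and the opening at its end, in the units of the state.
- manip.state(): the state, without advancing time (a new reading comes with each control period).
- cams.grab_frame(name): name is "scene" or "top" or "wrist"; returns the picture (400x640x3 uint8, red, green, blue); there is no depth.
- cams.get_calibration(name): a dict with "camera_matrix" (3x3 intrinsics, pixels), "cam_to_world" (4x4, takes a point from camera to world coordinates). Camera axes: x right, y up, looking along -z (the intrinsics and any distortion apply to the point x, -y, -z); pixel columns grow to the right and rows downward; lengths in m; the calibration is good to about 2 mm. The wrist camera is an equidistant fisheye: a pixel r from the principal point sees the ray r / f radians off the axis. A picture is of the moment at which its call begins: read the wrist's pose just before it. get_calibration takes no time and is no camera call; for the wrist camera it gives the pose at the moment of the call.
- manip.job_done(): hands the job in, once; it reports no verdict.
The state is a dict: "time": time; "joint_pos": joint angles; "joint_vel": joint speeds; "joint_efforts": joint torques, N m; "tool_pos": TCP position; "tool_rot": TCP orientation; "contact_force": force on the tool from outside, world axes, zero at the start; "ft_torque": the same for the moment, N m; "gripper_width": opening from 0.0 (shut) to 1.0 (fully open).
Only numpy, scipy, OpenCV 4.12 (cv2) and the standard library are available. Lean on these libraries where they do the work, as an engineer would, in place of code of your own. Each camera call takes 0.05 s, during which the arm holds its last target. There are 200 camera calls.

### The job

Three identical sealed steel cells stand on the loading apron of the calibrator: one is still full of metal, the other two are empty shells. Find out by feel which one is full, and slide it into the slot in the calibrator's front, gently, until it has pushed the contact plate hidden inside fully back, then let go of it. Leave the two empty cells upright on the apron outside the slot, and do not disturb the other things around.

Things in the scene. Friction and masses are not known exactly. Their poses are not given: they have to be found in the camera images.
- cell_1: Sealed round steel cell, an upright cylinder 80 mm in diameter and 48 mm high (its lid carries a flat boss another 6 mm high, look only), origin at the centre of its underside, z up. The three look the same; one weighs 0.56 to 0.75 kg, the other two 0.19 to 0.25 kg, and any of the three may be the full one. The full one takes about three times the push to slide (roughly 4 to 8 N against 1 to 3 N; somewhat less is left on the fingers once they stand still).
- cell_2: Sealed round steel cell, an upright cylinder 80 mm in diameter and 48 mm high (its lid carries a flat boss another 6 mm high, look only), origin at the centre of its underside, z up. The three look the same; one weighs 0.56 to 0.75 kg, the other two 0.19 to 0.25 kg, and any of the three may be the full one. The full one takes about three times the push to slide (roughly 4 to 8 N against 1 to 3 N; somewhat less is left on the fingers once they stand still).
- cell_3: Sealed round steel cell, an upright cylinder 80 mm in diameter and 48 mm high (its lid carries a flat boss another 6 mm high, look only), origin at the centre of its underside, z up. The three look the same; one weighs 0.56 to 0.75 kg, the other two 0.19 to 0.25 kg, and any of the three may be the full one. The full one takes about three times the push to slide (roughly 4 to 8 N against 1 to 3 N; somewhat less is left on the fingers once they stand still).
- calibrator: Low grey bench calibrator, fixed. At its front it has a flat aluminium apron, 12 mm above the bench, 560 mm wide (y) and reaching 300 mm out from the slot mouth towards the robot; the cells stand on it. Origin on the bench under the middle of the slot mouth, x pointing into the slot, z up. The front face at the slot mouth is 280 mm wide and 63 mm high above the apron; above that the housing is set back 35 mm or more and rises to 127 mm above the apron.
- mouth (a point): Middle of the slot mouth at floor level (12 mm above the bench), x pointing straight into the slot. The slot is 90 mm wide, 53 mm high and open to the front, level and flush with the apron. Once a cell is home, its centre lies between 12 mm before and 20 mm inside this mouth, so that a good part of it still stands out; how deep differs each time and cannot be seen.
- slot_floor: Flush steel weighing plate, the floor of the slot, 98 mm wide; it reaches from 60 mm outside the mouth to the back of the slot. Origin under the middle of the mouth on the bench.
- plate (a joint): How far the contact plate hidden in the slot has been pushed back, in m: 0 as it starts, 0.006 fully back against its hard stop. It takes about 4 N on top of the cell's own sliding friction to push it (up to 13 N in all) until it comes up hard, so press with some 16 to 20 N; it stays where it is left. A cell pushed with over 40 N is spoilt.
- sleeve: Small aluminium sleeve, 32 mm across, 42 mm high, standing on the apron's near left corner; origin under its centre. Leave alone.
- weight: Small brass weight, 30 mm across, 36 mm high, on the apron's near right corner; origin under its centre. Leave alone.
- cap: Small black cap, 28 mm across, 18 mm high, on the apron near its left edge, beside the housing; origin under its centre. Leave alone.
- wash_bottle: White plastic bottle, 64 mm across, 150 mm high, on the bench to the left; origin under its centre. Leave alone.
- beaker: Glass beaker, 70 mm across, 90 mm high, on the bench to the right; origin under its centre. Leave alone.
- screwdriver: Screwdriver lying on the bench to the right. Leave alone.
- jar: Small amber jar, 60 mm across, 70 mm high, on the bench to the right; origin under its centre. Leave alone.

How it is judged:
By the outcome, as a careful person would: the job done as asked, in the order asked, and still so for the second after the job is handed in, with the robot touching nothing.
It also fails if it takes over 72 s, if anything falls off the work surface, if the arm or the gripper's body presses on something with over 40 N, if the wrist force passes 120 N, or if a joint passes its speed limit or range.

## Working session

There is one attempt and no reset: what is moved stays moved. The work goes in short steps, Python scripts to look and compute and a tool call to move; the robot and the scene stay as the last step left them, time stands still between calls to the robot, and variables do not carry over. Pictures are saved under pics/ and viewed, about 8 in all and at most 12, crops included, and the job is handed in when it is done.

Besides the shell and the picture viewer there is one more tool, called after "Call:" as name(argument=value, ...), one argument or row to a line, values as JSON. jog_arm: Moves the arm, as the interface text tells. Its arguments: {"type":"object","properties":{"targets":{"type":"array"},"fingers":{"type":"number"}},"required":["targets"]}

```bash
ls; mkdir -p pics; python3 - <<'E'
from plant import manip,cams
import cv2,numpy as np
print(manip.state())
for n in("top","scene"):
    cv2.imwrite(f"pics/{n}0.png",cams.grab_frame(n)[:,:,::-1]); c=cams.get_calibration(n); print(n,{k:np.round(v,3).tolist() if not isinstance(v,str) else v for k,v in c.items()})
E
```

```text
pics
{'time': 0.0, 'joint_pos': array([ 1.14101682e+00,  5.33500618e-02,  1.61428741e+00, -4.28600351e-05,
        1.47600476e+00, -1.18962478e-01]), 'joint_vel': array([ 0.00014573, -0.00039884,  0.00045349, -0.00072354, -0.0001389 ,
       -0.0015142 ]), 'joint_efforts': array([-3.39211583e-04, -3.93675399e+01, -3.70174885e+01, -1.57031764e-04,
        7.07405998e-03,  8.71844719e-06]), 'tool_pos': array([0.19087521, 0.59448585, 0.23007117]), 'tool_rot': array([-2.57124639e-04,  1.54781598e-01,  9.87948180e-01, -9.92239319e-04]), 'contact_force': array([0.22884562, 0.87164038, 0.52192902]), 'ft_torque': array([ 0.03141858,  0.02742222, -0.03447265]), 'gripper_width': 0.9971163308180273}
top {'camera_matrix': [[511.002, 0.0, 324.228], [0.0, 511.002, 202.376], [0.0, 0.0, 1.0]], 'cam_to_world': [[-0.002, 0.994, -0.105, 0.312], [-1.0, -0.002, 0.001, -0.025], [0.0, 0.105, 0.994, 1.864], [0.0, 0.0, 0.0, 1.0]]}
scene {'camera_matrix': [[425.985, 0.0, 319.633], [0.0, 425.985, 199.284], [0.0, 0.0, 1.0]], 'cam_to_world': [[-0.395, -0.707, 0.586, 1.297], [0.918, -0.303, 0.254, 0.301], [-0.002, 0.639, 0.769, 1.082], [0.0, 0.0, 0.0, 1.0]]}
```

View pics/top0.png

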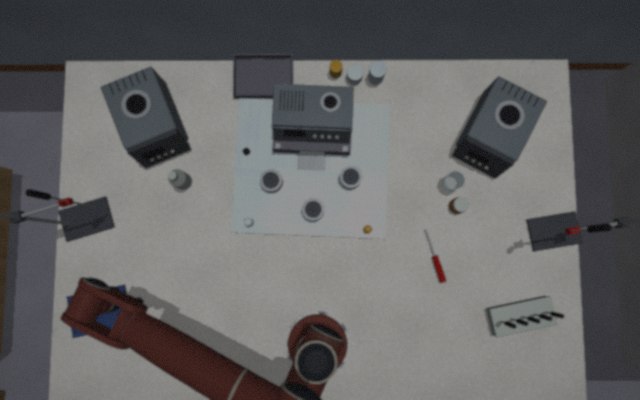

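View pics/scene0.png

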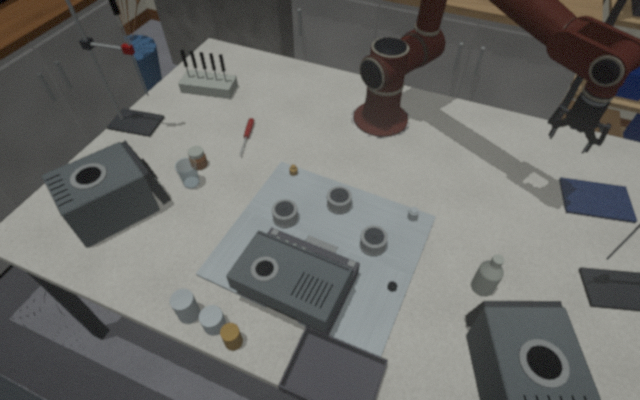

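The top view shows the cells at about (271,181), (313,210) and (350,177), and the slot plate at about (311,162). The sleeve is at (248,222), the weight at (367,229) and the cap at (246,151). I'll enlarge this area to measure it.

```bash
cat > h.py <<'E'
import numpy as np,cv2
from plant import manip,cams
def ray(n,u,v,z,c=None):
    c=c or cams.get_calibration(n);K=np.array(c["camera_matrix"]);T=np.array(c["cam_to_world"])
    a=np.array([(u-K[0,2])/K[0,0],(v-K[1,2])/K[1,1]])
    if n=="wrist":
        r=np.hypot(*a);d=np.array([a[0]/r*np.sin(r),-a[1]/r*np.sin(r),-np.cos(r)])
    else: d=np.array([a[0],-a[1],-1])
    d=T[:3,:3]@d;o=T[:3,3];return (o+d*(z-o[2])/d[2])[:2]
E
python3 - <<'E'
from h import *
im=cv2.imread("pics/top0.png")[80:245,225:400]
cv2.imwrite("pics/crop.png",cv2.resize(im,None,fx=4.5,fy=3.6,interpolation=cv2.INTER_CUBIC)if 0 else cv2.resize(im,None,fx=3.6,fy=3.6,interpolation=cv2.INTER_CUBIC))
E
```

```text
(no output)
```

View pics/crop.png

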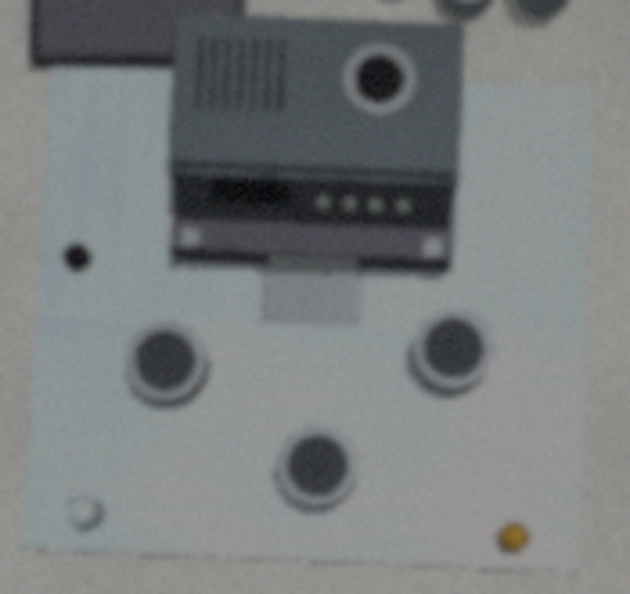

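The crop shows the cell lids at (165,360), (317,465) and (453,348). The weighing plate's outer corners are at (263,322) and (358,325), and the near apron corners are at (25,548) and (577,569).

```bash
python3 - <<'E'
from h import *
P=dict(A=(165,360,.066),B=(317,465,.066),C=(453,348,.066),pl=(263,322,.012),pr=(358,325,.012),al=(25,548,.012),ar=(577,569,.012),fl=(172,250,.075),fr=(449,258,.075),sleeve=(86,511,.054),weight=(513,537,.048),cap=(77,257,.03))
R={k:ray("top",u/3.6+225-.5+.5/3.6,v/3.6+80-.5+.5/3.6,z) for k,(u,v,z) in P.items()}
for k,v in R.items(): print(k,v.round(4))
d=R['al']-R['ar'];print("yaw",np.degrees(np.arctan2(-d[0],d[1])),np.linalg.norm(d))
d=R['fl']-R['fr'];print("yaw",np.degrees(np.arctan2(-d[0],d[1])),np.linalg.norm(d))
n=np.array([-d[1],d[0]])/np.linalg.norm(d);n=n if n[0]>0 else -n
pm=(R['pl']+R['pr'])/2;am=(R['al']+R['ar'])/2
print("mouth",pm+.06*n,am+.3*n,(R['fl']+R['fr'])/2)
s=manip.state();print(s['tool_pos'],cams.get_calibration("wrist"))
q=s['tool_rot']
from scipy.spatial.transform import Rotation as Ro
print(Ro.from_quat([q[1],q[2],q[3],q[0]]).as_matrix().round(3))
E
```

```text
A [0.5833 0.1649]
B [0.479  0.0148]
C [ 0.5948 -0.1195]
pl [0.6304 0.0711]
pr [ 0.6272 -0.0257]
al [0.4006 0.3097]
ar [ 0.3786 -0.2453]
fl [0.6918 0.1581]
fr [ 0.6833 -0.1157]
sleeve [0.435  0.2426]
weight [ 0.4089 -0.1783]
cap [0.6943 0.2589]
yaw -2.2735782324877354 0.5554471391878052
yaw -1.77565310230164 0.27391156666586935
mouth [0.68877445 0.0208589 ] [0.68947208 0.0228765 ] [0.6875688  0.02118945]
[0.19087734 0.59455638 0.23017243] {'camera_matrix': array([[309.70691629,   0.        , 313.55559185],
       [  0.        , 309.70691629, 196.58697555],
       [  0.        ,   0.        ,   1.        ]]), 'cam_to_world': array([[ 0.30546546, -0.91509339, -0.26323932,  0.12371088],
       [ 0.95220056,  0.2929142 ,  0.08669123,  0.61615077],
       [-0.00222404, -0.27713781,  0.96082761,  0.37336041],
       [ 0.        ,  0.        ,  0.        ,  1.        ]])}
[[-0.952  0.306 -0.001]
 [ 0.306  0.952 -0.002]
 [ 0.    -0.002 -1.   ]]
```

```bash
cat >> h.py <<'E'
from scipy.spatial.transform import Rotation as Ro
M=np.array([.689,.0215]);YAW=-2.1;c,s_=np.cos(np.radians(YAW)),np.sin(np.radians(YAW))
N=np.array([c,s_]);L=np.array([-s_,c])
def al(p): d=np.asarray(p)[:2]-M;return np.array([d@N,d@L]).round(4)
def go(a,l,z,ang):
    "tool shift to slot-frame goal; ang = heading of tool x relative to slot x, deg"
    s=manip.state();q=s['tool_rot'];R=Ro.from_quat([q[1],q[2],q[3],q[0]]).as_matrix()
    w=np.r_[M+a*N+l*L,z]-s['tool_pos'];cur=np.degrees(np.arctan2(R[1,0],R[0,0]))-YAW
    print("t",round(s['time'],2),"al",al(s['tool_pos']),"z",s['tool_pos'][2].round(4),"ang",cur.round(2),"F",s['contact_force'].round(2),"w",round(s['gripper_width'],2))
    print("shift",(R.T@w).round(4),"turn",round(-((ang-cur+180)%360-180),2))
E
python3 -c "
from h import *
for k,p in dict(A=(.5833,.1649),B=(.479,.0148),C=(.5948,-.1195),sl=(.435,.2426),wt=(.4089,-.1783),cap=(.6943,.2589)).items(): print(k,al(p))
go(-.111,.215,.23,90)"
```

```text
A [-0.1109  0.1394]
B [-0.2096 -0.0144]
C [-0.089  -0.1444]
sl [-0.2619  0.2116]
wt [-0.2726 -0.2099]
cap [-0.0034  0.2374]
t 0.1 al [-0.5188  0.5544] z 0.2302 ang 164.3 F [ 0.12 -0.11 -0.63] w 1.0
shift [-0.4844 -0.2164  0.0005] turn 74.3
```

Call:
jog_arm(
  targets=[
    [-0.036,-0.016,0,7],
    [-0.072,-0.032,0,14],
    [-0.108,-0.048,0,21],
    [-0.144,-0.064,0,28],
    [-0.18,-0.08,0,35],
  ],
  fingers=0.5,
)

```text
time: 0.52
tool_pos: [0.3388, 0.4623, 0.2307]
tool_rot: [-0.0, 0.447, 0.894, -0.0]
contact_force: [1.2, 0.7, -0.0]
gripper_width: 0.498
```

```bash
python3 -c "
from h import *
go(-.111,.215,.23,90)"
```

```text
t 0.52 al [-0.3662  0.4277] z 0.2307 ang 128.98 F [ 1.24  0.69 -0.02] w 0.5
shift [-0.3258  0.0646  0.0007] turn 38.98
```

Call:
jog_arm(
  targets=[
    [-0.036,0.007,0,7],
    [-0.072,0.014,0,14],
    [-0.108,0.021,0,21],
    [-0.144,0.028,0,28],
    [-0.18,0.036,0,35],
  ],
)

```text
time: 0.93
tool_pos: [0.4763, 0.3406, 0.2308]
tool_rot: [-0.0, 0.696, 0.718, -0.0]
contact_force: [-0.6, 0.7, -0.8]
gripper_width: 0.499
```

```bash
python3 -c "
from h import *
go(-.111,.215,.03,90)"
```

```text
t 0.93 al [-0.2243  0.3111] z 0.2308 ang 93.94 F [-0.62  0.65 -0.81] w 0.5
shift [-0.1036  0.1066  0.2007] turn 3.94
```

Next I'll move across, partly lower and take a wrist look.

Call:
jog_arm(
  targets=[
    [-0.026,0.026,0,4],
    [-0.052,0.053,0,4],
    [-0.078,0.08,0.015,4],
    [-0.104,0.106,0.03,4],
    [-0.104,0.106,0.06,4],
  ],
)

```text
time: 1.35
tool_pos: [0.5914, 0.2383, 0.1742]
tool_rot: [0.003, 0.72, 0.694, 0.003]
contact_force: [0.4, -0.3, 0.3]
gripper_width: 0.497
```

```bash
python3 -c "
from h import *
go(-.111,.215,.03,90)
cv2.imwrite('pics/w1.png',cams.grab_frame('wrist')[:,:,::-1])"
```

```text
t 1.35 al [-0.1054  0.213 ] z 0.1742 ang 89.98 F [ 0.38 -0.3   0.32] w 0.5
shift [ 0.0019 -0.0068  0.1442] turn -0.02
```

View pics/w1.png

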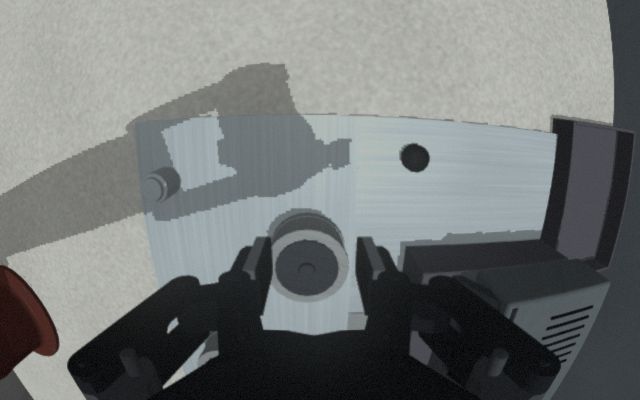

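The wrist view shows cell A's boss at about (306,267), the cap at (414,157) and the sleeve at (160,184). Cell A is centred between the fingers.

```bash
python3 -c "
from h import *
print(al(ray('wrist',306,267,.066)),al(ray('wrist',414,157,.03)))
go(-.111,.215,.03,90)"
```

```text
[-0.1197  0.1486] [-0.0196  0.2419]
t 1.4 al [-0.1121  0.2134] z 0.1641 ang 90.03 F [-2.31 -0.95 -5.01] w 0.5
shift [0.002  0.0021 0.1341] turn 0.03
```

Call:
jog_arm(
  targets=[
    [0.002,0.002,0.04,0],
    [0.002,0.002,0.08,0],
    [0.002,0.002,0.115,0],
    [0.002,0.002,0.134,0],
    [0.002,0.002,0.134,0],
  ],
)

```text
time: 1.82
tool_pos: [0.5819, 0.2434, 0.0305]
tool_rot: [-0.003, 0.718, 0.696, -0.006]
contact_force: [-0.7, -0.9, -1.0]
gripper_width: 0.499
```

Call:
jog_arm(
  targets=[
    [0,0,0,0],
    [-0.004,0,0,0],
    [-0.008,0,0,0],
    [-0.012,0,0,0],
    [-0.016,0,0,0],
  ],
)

```text
time: 2.23
tool_pos: [0.5882, 0.2281, 0.0394]
tool_rot: [0.001, 0.718, 0.696, 0.001]
contact_force: [-0.0, -0.3, -0.4]
gripper_width: 0.502
```

Call:
jog_arm(
  targets=[
    [-0.003,0,0,0],
    [-0.006,0,0,0],
    [-0.009,0,0,0],
    [-0.012,0,0,0],
  ],
)

```text
time: 2.57
tool_pos: [0.5866, 0.2159, 0.0374]
tool_rot: [0.0, 0.718, 0.696, 0.0]
contact_force: [-0.1, 0.5, -0.7]
gripper_width: 0.502
```

Call:
jog_arm(
  targets=[
    [-0.003,0,0,0],
    [-0.006,0,0,0],
    [-0.009,0,0,0],
    [-0.012,0,0,0],
  ],
)

```text
time: 2.9
tool_pos: [0.5861, 0.2042, 0.0372]
tool_rot: [-0.0, 0.718, 0.696, 0.0]
contact_force: [-0.7, 1.1, 0.7]
gripper_width: 0.497
```

```bash
python3 -c "
from h import *
go(-.111,.215,.03,90)"
```

```text
t 2.9 al [-0.1095  0.1788] z 0.0372 ang 90.29 F [-0.72  1.1   0.71] w 0.5
shift [ 0.0362 -0.0013  0.0072] turn 0.29
```

Call:
jog_arm(
  targets=[
    [-0.003,0,0.004,0],
    [-0.006,0,0.008,0],
    [-0.009,0,0.008,0],
    [-0.012,0,0.008,0],
  ],
)

```text
time: 3.23
tool_pos: [0.5856, 0.1919, 0.0288]
tool_rot: [-0.0, 0.718, 0.696, -0.0]
contact_force: [0.9, 0.6, -0.1]
gripper_width: 0.5
```

Call:
jog_arm(
  targets=[
    [-0.003,0,0,0],
    [-0.006,0,0,0],
    [-0.009,0,0,0],
    [-0.012,0,0,0],
  ],
)

```text
time: 3.57
tool_pos: [0.5853, 0.1799, 0.0291]
tool_rot: [-0.0, 0.718, 0.696, -0.0]
contact_force: [-0.2, 0.8, -0.2]
gripper_width: 0.5
```

```bash
python3 -c "
from h import *
go(-.111,.215,.03,90)
cv2.imwrite('pics/w2.png',cams.grab_frame('wrist')[:,:,::-1])"
```

```text
t 3.57 al [-0.1094  0.1544] z 0.0291 ang 90.29 F [-0.19  0.82 -0.17] w 0.5
shift [ 0.0606 -0.0013 -0.0009] turn 0.29
```

View pics/w2.png

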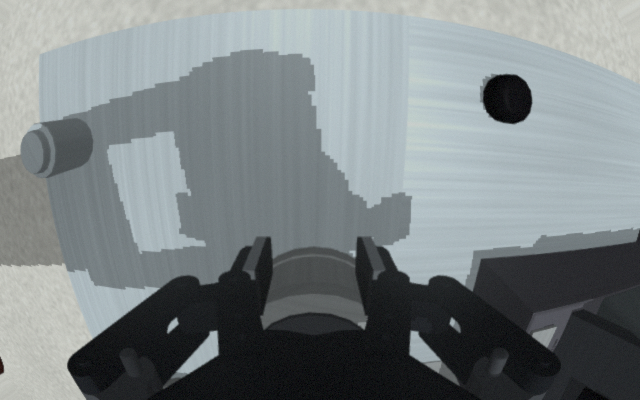

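```bash
python3 -c "
from h import *
print('rear',al(ray('wrist',312,250,.06)),'cap',al(ray('wrist',508,99,.03)))
for z in(.04,.06): print(z,[al(ray('wrist',u,v,z)) for u,v in((272,245),(358,245),(262,300),(368,300))])
go(-.111,.215,.03,90)"
```

```text
rear [-0.1103  0.1695] cap [-0.0091  0.2364]
0.04 [array([-0.1293,  0.1621]), array([-0.0886,  0.1622]), array([-0.1362,  0.1299]), array([-0.0812,  0.1302])]
0.06 [array([-0.1264,  0.1715]), array([-0.0918,  0.1716]), array([-0.1323,  0.1442]), array([-0.0855,  0.1444])]
t 3.62 al [-0.1094  0.154 ] z 0.0292 ang 90.27 F [-0.02 -0.   -0.35] w 0.5
shift [ 0.061  -0.0013 -0.0009] turn 0.27
```

A slid about 35 mm against only about 1 N, so it is empty. The view shows its near wall nested between the fingers, with its base rim at (312,250). Next I'll test C from the right.

Call:
jog_arm(
  targets=[
    [0.02,0,0,0],
    [0.03,0,-0.04,0],
    [0.03,0,-0.08,0],
    [0.03,0,-0.12,0],
    [0,0.005,-0.14,0],
  ],
)

```text
time: 4.03
tool_pos: [0.5924, 0.1838, 0.1759]
tool_rot: [0.002, 0.716, 0.698, 0.004]
contact_force: [1.6, -0.5, 1.4]
gripper_width: 0.501
```

Call:
jog_arm(
  targets=[
    [-0.04,0.005,0,0],
    [-0.08,0.01,0,0],
    [-0.12,0.015,0,0],
    [-0.16,0.015,0,0],
    [-0.2,0.015,0,0],
  ],
)

```text
time: 4.45
tool_pos: [0.599, -0.0223, 0.1697]
tool_rot: [0.0, 0.718, 0.696, 0.0]
contact_force: [0.3, -0.1, -0.2]
gripper_width: 0.501
```

Call:
jog_arm(
  targets=[
    [-0.04,0,0,0],
    [-0.08,0,0,0],
    [-0.12,0,0,0],
    [-0.16,0,0,0],
    [-0.175,0,0,0],
  ],
)

```text
time: 4.87
tool_pos: [0.593, -0.2002, 0.1697]
tool_rot: [0.001, 0.72, 0.694, -0.001]
contact_force: [0.1, 0.4, 0.2]
gripper_width: 0.495
```

Call:
jog_arm(
  targets=[
    [0,0,0,0],
    [0,0,0,0],
  ],
)

```text
time: 5.03
tool_pos: [0.5934, -0.1957, 0.1693]
tool_rot: [-0.0, 0.719, 0.695, 0.0]
contact_force: [1.1, -0.4, 0.5]
gripper_width: 0.501
```

```bash
python3 -c "
from h import *
go(-.089,-.215,.028,90)"
```

```text
t 5.03 al [-0.0875 -0.2205] z 0.1693 ang 90.19 F [ 1.14 -0.37  0.49] w 0.5
shift [ 0.0055 -0.0014  0.1413] turn 0.19
```

Call:
jog_arm(
  targets=[
    [-0.007,-0.001,0.04,0],
    [-0.007,-0.001,0.08,0],
    [-0.007,-0.001,0.12,0],
    [-0.007,-0.001,0.141,0],
    [-0.007,-0.001,0.141,0],
  ],
)

```text
time: 5.45
tool_pos: [0.5878, -0.1979, 0.0213]
tool_rot: [-0.006, 0.717, 0.697, -0.002]
contact_force: [-0.9, 0.7, -0.8]
gripper_width: 0.5
```

Call:
jog_arm(
  targets=[
    [0.008,0,0,0],
    [0.016,0,0,0],
    [0.024,0,0,0],
    [0.03,0,0,0],
    [0.035,0,0,0],
  ],
)

```text
time: 5.87
tool_pos: [0.5949, -0.1664, 0.0305]
tool_rot: [0.002, 0.718, 0.696, 0.001]
contact_force: [-0.4, -2.4, 0.7]
gripper_width: 0.501
```

Call:
jog_arm(
  targets=[
    [0.004,0,0,0],
    [0.008,0,0,0],
    [0.012,0,0,0],
  ],
)

```text
time: 6.12
tool_pos: [0.595, -0.1566, 0.0302]
tool_rot: [0.002, 0.718, 0.696, -0.0]
contact_force: [-0.5, -5.9, 2.7]
gripper_width: 0.5
```

Call:
jog_arm(
  targets=[
    [0.004,0,0,0],
    [0.008,0,0,0],
    [0.012,0,0,0],
  ],
)

```text
time: 6.37
tool_pos: [0.5955, -0.1447, 0.0301]
tool_rot: [0.002, 0.718, 0.696, -0.0]
contact_force: [0.4, -5.2, 2.4]
gripper_width: 0.504
```

```bash
python3 -c "
from h import *
go(-.089,-.215,.028,90)"
```

```text
t 6.37 al [-0.0873 -0.1695] z 0.0301 ang 90.27 F [ 0.36 -5.2   2.45] w 0.5
shift [-0.0454 -0.0019  0.0023] turn 0.27
```

C needs about 5.5 N, so it is the full cell. I'll keep pushing it sideways to the slot axis.

Call:
jog_arm(
  targets=[
    [0.006,0,0,0],
    [0.012,0,0,0],
    [0.018,0,0,0],
    [0.024,0,0,0],
    [0.03,0,0,0],
  ],
)

```text
time: 6.78
tool_pos: [0.5966, -0.1146, 0.0301]
tool_rot: [0.002, 0.718, 0.696, -0.0]
contact_force: [-0.4, -5.6, 3.8]
gripper_width: 0.5
```

Call:
jog_arm(
  targets=[
    [0.006,0,0,0],
    [0.012,0,0,0],
    [0.018,0,0,0],
    [0.024,0,0,0],
    [0.03,0,0,0],
  ],
)

```text
time: 7.2
tool_pos: [0.5975, -0.0846, 0.0301]
tool_rot: [0.002, 0.718, 0.696, -0.0]
contact_force: [-0.4, -5.8, 3.2]
gripper_width: 0.499
```

Call:
jog_arm(
  targets=[
    [0.006,0,0,0],
    [0.012,0,0,0],
    [0.018,0,0,0],
    [0.024,0,0,0],
    [0.03,0,0,0],
  ],
)

```text
time: 7.62
tool_pos: [0.5985, -0.0545, 0.0301]
tool_rot: [0.002, 0.718, 0.696, 0.0]
contact_force: [-0.7, -5.3, 2.5]
gripper_width: 0.505
```

Call:
jog_arm(
  targets=[
    [0.006,0,0,0],
    [0.012,0,0,0],
    [0.018,0,0,0],
    [0.022,0,0,0],
    [0.024,0,0,0],
  ],
)

```text
time: 8.03
tool_pos: [0.5992, -0.0301, 0.03]
tool_rot: [0.002, 0.718, 0.696, 0.0]
contact_force: [-0.1, -6.6, 4.4]
gripper_width: 0.505
```

```bash
python3 -c "
from h import *
go(-.089,-.046,.028,90)
im=cams.grab_frame('top')[:,:,::-1]; cv2.imwrite('pics/t2.png',cv2.resize(im[80:245,225:400],None,fx=3.6,fy=3.6,interpolation=cv2.INTER_CUBIC))"
```

```text
t 8.03 al [-0.0879 -0.0549] z 0.03 ang 90.3 F [-0.09 -6.61  4.43] w 0.5
shift [ 0.0089 -0.0011  0.002 ] turn 0.3
```

View pics/t2.png

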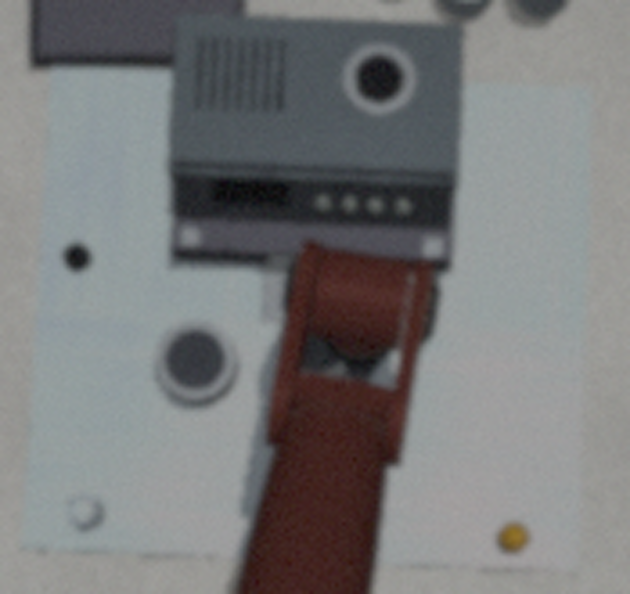

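Cell A shows at (195,359), clear of the lane, and the arm hides C. I'll push C the last 9 mm, retreat, rise and turn the gripper to face into the slot.

Call:
jog_arm(
  targets=[
    [0.005,0,0,0],
    [0.009,0,0,0],
    [0.009,0,0,0],
    [-0.01,0,0,0],
    [-0.025,0,0,0],
  ],
)

```text
time: 8.5
tool_pos: [0.5967, -0.0539, 0.028]
tool_rot: [-0.001, 0.718, 0.696, 0.0]
contact_force: [0.6, -0.6, -0.2]
gripper_width: 0.5
```

Call:
jog_arm(
  targets=[
    [0,0,-0.04,0],
    [0,0,-0.08,0],
    [0,0,-0.12,0],
    [0,-0.005,-0.14,-7],
    [0,-0.02,-0.15,-14],
  ],
)

```text
time: 8.92
tool_pos: [0.5799, -0.0543, 0.1833]
tool_rot: [0.003, 0.626, 0.78, 0.002]
contact_force: [0.8, -0.4, 0.1]
gripper_width: 0.504
```

Call:
jog_arm(
  targets=[
    [0.01,-0.01,0,-7],
    [0.02,-0.02,0,-14],
    [0.03,-0.03,0,-21],
    [0.04,-0.04,0,-28],
    [0.045,-0.045,0,-35],
  ],
)

```text
time: 9.33
tool_pos: [0.522, -0.0183, 0.1774]
tool_rot: [-0.001, 0.362, 0.932, 0.0]
contact_force: [0.3, 0.3, -0.5]
gripper_width: 0.497
```

Call:
jog_arm(
  targets=[
    [0,0,0,-7],
    [0,0,0,-14],
    [0,0,0,-21],
    [0,0,0,-28],
    [0,0,0,-35],
  ],
)

```text
time: 9.75
tool_pos: [0.523, -0.019, 0.1775]
tool_rot: [-0.001, 0.065, 0.998, 0.001]
contact_force: [-0.1, -0.3, 0.1]
gripper_width: 0.498
```

```bash
python3 -c "
from h import *
go(-.145,0,.17,180)"
```

```text
t 9.75 al [-0.1644 -0.0465] z 0.1775 ang 174.61 F [-0.14 -0.29  0.14] w 0.5
shift [-0.0149  0.0482  0.0076] turn -5.39
```

Call:
jog_arm(
  targets=[
    [-0.007,0.024,0,-5.4],
    [-0.015,0.048,0,-5.4],
    [-0.015,0.048,0,-5.4],
    [-0.015,0.048,0,-5.4],
  ],
)

```text
time: 10.08
tool_pos: [0.5447, 0.027, 0.1776]
tool_rot: [-0.001, 0.02, 1.0, 0.0]
contact_force: [-0.0, 0.7, -0.3]
gripper_width: 0.502
```

```bash
python3 -c "
from h import *
go(-.145,0,.028,180)
c=cams.get_calibration('wrist');np.save('c.npy',c,allow_pickle=True)
im=cams.grab_frame('wrist')[:,:,::-1]; cv2.imwrite('pics/w3.png',im)"
```

```text
t 10.08 al [-0.1444  0.0002] z 0.1776 ang 179.76 F [-0.04  0.69 -0.31] w 0.5
shift [ 0.0003 -0.0003  0.1496] turn -0.24
```

View pics/w3.png

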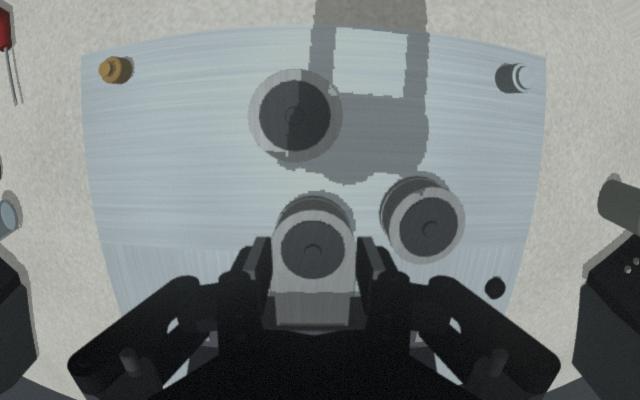

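The wrist view shows C's boss at (313,250), B's at (294,116) and A's at (428,227). The weighing plate emerges below C, with its sides at about x=275 and x=350.

```bash
python3 -c "
from h import *
c=np.load('c.npy',allow_pickle=True).item()
for k,(u,v,z) in dict(C=(313,250,.066),B=(294,116,.066),A=(428,227,.066),pl=(275,323,.012),pr=(350,323,.012),p0=(313,293,.012)).items(): print(k,al(ray('wrist',u,v,z,c)))"
```

```text
C [-0.0912 -0.0006]
B [-0.2102 -0.0156]
A [-0.112   0.1062]
pl [ 0.0396 -0.0493]
pr [0.0399 0.0454]
p0 [-0.0078 -0.0011]
```

Call:
jog_arm(
  targets=[
    [-0.001,-0.001,0.04,0],
    [-0.001,-0.001,0.08,0],
    [-0.001,-0.001,0.12,0],
    [-0.001,-0.001,0.147,0],
    [-0.001,-0.001,0.147,0],
  ],
)

```text
time: 10.55
tool_pos: [0.5395, 0.025, 0.024]
tool_rot: [-0.007, 0.022, 1.0, 0.001]
contact_force: [-1.0, 0.3, -0.2]
gripper_width: 0.499
```

Call:
jog_arm(
  targets=[
    [0,0,0,0],
    [-0.004,0,0,0],
    [-0.009,0,0,0],
    [-0.014,0,0,0],
    [-0.02,0,0,0],
  ],
)

```text
time: 10.97
tool_pos: [0.5666, 0.0245, 0.0335]
tool_rot: [-0.0, 0.021, 1.0, -0.0]
contact_force: [-7.2, -0.2, 6.7]
gripper_width: 0.503
```

```bash
python3 -c "
from h import *
go(-.07,0,.028,180)"
```

```text
t 10.97 al [-0.1224 -0.0015] z 0.0335 ang 179.7 F [-7.24 -0.22  6.68] w 0.5
shift [-0.0524  0.0018  0.0055] turn -0.3
```

Call:
jog_arm(
  targets=[
    [-0.005,0,0,0],
    [-0.01,0,0,0],
    [-0.015,0,0,0],
    [-0.02,0,0,0],
    [-0.025,0,0,0],
  ],
)

```text
time: 11.38
tool_pos: [0.5917, 0.0235, 0.0335]
tool_rot: [-0.0, 0.021, 1.0, -0.0]
contact_force: [-7.4, 1.6, 5.9]
gripper_width: 0.503
```

Call:
jog_arm(
  targets=[
    [-0.005,0,0,0],
    [-0.01,0,0,0],
    [-0.015,0,0,0],
    [-0.019,0,0,0],
    [-0.022,0,0,0],
  ],
)

```text
time: 11.8
tool_pos: [0.6139, 0.0225, 0.0336]
tool_rot: [0.0, 0.021, 1.0, -0.0]
contact_force: [-6.4, 0.2, 6.0]
gripper_width: 0.495
```

```bash
python3 -c "
from h import *
go(-.06,0,.028,180)
c=cams.get_calibration('wrist');np.save('c.npy',c,allow_pickle=True)
im=cams.grab_frame('wrist')[:,:,::-1]; cv2.imwrite('pics/w4.png',im)"
```

```text
t 11.8 al [-0.0751 -0.0017] z 0.0336 ang 179.71 F [-6.44  0.17  6.04] w 0.5
shift [-0.0151  0.0018  0.0056] turn -0.29
```

View pics/w4.png

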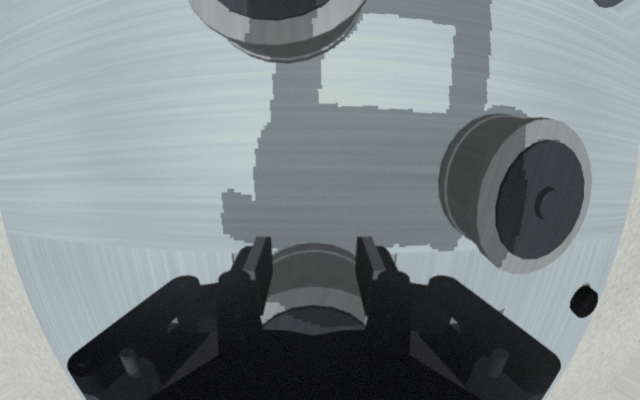

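C is nested centrally in the fingers, with its boss at about (313,320), and A and B are clear. I'll go in slowly while watching the force.

Call:
jog_arm(
  targets=[
    [-0.002,0,0,0],
    [-0.005,0,0,0],
    [-0.008,0,0,0],
    [-0.01,0,0,0],
    [-0.012,0,0,0],
  ],
)

```text
time: 12.27
tool_pos: [0.6254, 0.0221, 0.0334]
tool_rot: [-0.0, 0.021, 1.0, -0.0]
contact_force: [-6.5, 0.6, 6.9]
gripper_width: 0.501
```

Call:
jog_arm(
  targets=[
    [-0.002,0,0,0],
    [-0.004,0,0,0],
    [-0.006,0,0,0],
  ],
)

```text
time: 12.52
tool_pos: [0.6313, 0.0218, 0.0334]
tool_rot: [-0.0, 0.021, 1.0, -0.0]
contact_force: [-7.1, 0.2, 5.4]
gripper_width: 0.502
```

Call:
jog_arm(
  targets=[
    [-0.002,0,0,0],
    [-0.004,0,0,0],
    [-0.006,0,0,0],
  ],
)

```text
time: 12.77
tool_pos: [0.6373, 0.0216, 0.0334]
tool_rot: [-0.0, 0.021, 1.0, -0.0]
contact_force: [-6.4, 0.6, 5.8]
gripper_width: 0.506
```

Call:
jog_arm(
  targets=[
    [-0.0015,0,0,0],
    [-0.003,0,0,0],
    [-0.0045,0,0,0],
  ],
)

```text
time: 13.02
tool_pos: [0.6404, 0.0215, 0.0333]
tool_rot: [-0.002, 0.021, 1.0, -0.0]
contact_force: [-15.2, 0.4, 10.8]
gripper_width: 0.5
```

Call:
jog_arm(
  targets=[
    [-0.0015,0,0,0],
    [-0.003,0,0,0],
    [-0.0045,0,0,0],
  ],
)

```text
time: 13.27
tool_pos: [0.6445, 0.0213, 0.0333]
tool_rot: [-0.003, 0.021, 1.0, -0.0]
contact_force: [-14.3, 0.6, 10.2]
gripper_width: 0.499
```

Call:
jog_arm(
  targets=[
    [-0.0015,0,0,0],
    [-0.003,0,0,0],
    [-0.004,0,0,0],
  ],
)

```text
time: 13.52
tool_pos: [0.6465, 0.0212, 0.033]
tool_rot: [-0.005, 0.021, 1.0, -0.0]
contact_force: [-22.5, 1.1, 18.4]
gripper_width: 0.5
```

Call:
jog_arm(
  targets=[
    [0,0,0,0],
    [0,0,0,0],
  ],
)

```text
time: 13.68
tool_pos: [0.6464, 0.0213, 0.033]
tool_rot: [-0.005, 0.021, 1.0, -0.0]
contact_force: [-20.5, 0.4, 14.9]
gripper_width: 0.503
```

Call:
jog_arm(
  targets=[
    [-0.0006,0,0,0],
    [-0.0006,0,0,0],
  ],
)

```text
time: 13.85
tool_pos: [0.6464, 0.0212, 0.033]
tool_rot: [-0.006, 0.021, 1.0, -0.0]
contact_force: [-22.2, -0.3, 16.2]
gripper_width: 0.499
```

It is hard against the stop: the force rises and the tool does not move. I'll retreat now.

Call:
jog_arm(
  targets=[
    [0.004,0,0,0],
    [0.015,0,0,0],
    [0.035,0,0,0],
    [0.05,0,0,0],
    [0.05,0,-0.03,0],
  ],
)

```text
time: 14.27
tool_pos: [0.5943, 0.0237, 0.0557]
tool_rot: [-0.006, 0.021, 1.0, 0.0]
contact_force: [-0.2, -0.2, -1.1]
gripper_width: 0.498
```

Call:
jog_arm(
  targets=[
    [0,0,-0.04,0],
    [0,0,-0.08,0],
    [0,0,-0.12,0],
    [0,0,-0.12,0],
    [0,0,-0.12,0],
  ],
)

```text
time: 14.68
tool_pos: [0.6041, 0.0228, 0.1877]
tool_rot: [0.006, 0.021, 1.0, -0.0]
contact_force: [0.3, 0.4, -1.5]
gripper_width: 0.5
```

```bash
python3 -c "
from h import *
go(-.06,0,.028,180)
c=cams.get_calibration('wrist');np.save('c.npy',c,allow_pickle=True)
im=cams.grab_frame('wrist')[:,:,::-1]; cv2.imwrite('pics/w5.png',im)"
```

```text
t 14.68 al [-0.0849 -0.0018] z 0.1877 ang 179.7 F [ 0.32  0.37 -1.5 ] w 0.5
shift [-0.023   0.002   0.1599] turn -0.3
```

View pics/w5.png

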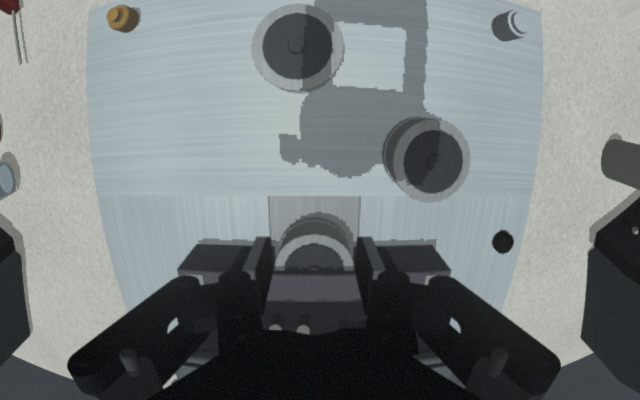

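C sits upright in the slot with its rear half standing out, at about (313,245). A (433,161) and B (297,46) stand upright on the apron, and the small items haven't moved. I'll hand the job in.

```bash
python3 -c "
from plant import manip
print(manip.job_done(), manip.state()['time'])"
```

```text
the job is handed in; nothing more can be done
the job is handed in; nothing more can be done
```

The full cell is in the slot, pushed up against the hard stop and released, and the job is handed in (about 15 s of robot time). It was the one on the right at the start.

- **Finding the full cell:** the left cell slid against about 1 N, so it is empty. The right one took 5–6 N. I did not push the third, near-centre cell, because one clear heavy reading against one clear light one already settled it.
- **Pushing it home:** I slid it sideways to the slot axis, then straight in with half-open fingers cradling its back. Sliding took about 7 N, and the contact plate about 15 N over roughly 6–7 mm. The tool then stopped moving while the force rose to about 22 N, which I took as the hard stop. With a downward component of 15–18 N, the total push reached about 29 N, below the 40 N limit.
- **Last checks:** the final wrist picture shows the cell upright in the slot and the fingers clear. Both empty cells are upright on the apron, and the sleeve, weight and cap have not moved. The left empty cell now stands about 35 mm nearer the middle from its test push. The plate's position cannot be seen, so "fully back" rests on the force and travel readings. No check failed or disagreed.

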